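# Book out two picks at the packing bench

### The job

Book out the order at the packing bench: push the square key in front of the bin with the roll of packing tape fully in, then the square key in front of the bin with the white bottles, and last the long bar key on the order terminal; each key stays in when pushed. Only push: do not press the cartons' square key or any of the small round keys, do not pick anything up, and leave the stock and the other things on the bench standing where they are.

Things in the scene. Friction and masses are not known exactly. Their poses are not given: they have to be found in the camera images.
- tape_key_top (a point): Top centre of the SQUARE key (34 mm) of the bin with a roll of brown packing tape (flat ring, 86 mm across, 48 high). Grey open bin 140 x 120 x 55 mm high, fixed; the black key module (70 x 120, 40 high) adjoins its side facing the robot, square key on the left half as the robot sees it, 110 mm before the bin's centre. Key top 54 mm above the bench when out, 44 fully in; z up, x towards the bin.
- tape_key (a joint): Travel of that square key in m: 0 out, 0.010 fully in, grows downward. It resists with about 4 N of friction, has no spring and stays where it is left; may start up to 1.5 mm in.
- tape_round (a joint): Travel in m of the small ROUND white key (16 mm across, top 49 mm above the bench) on the right half of the same module, 66 mm from the square key's centre: 0 out, 0.006 in; springs back. Not to be pressed.
- bottle_key_top (a point): Top centre of the SQUARE key (34 mm) of the bin with two standing white bottles (42 mm across, 85 high). Grey open bin 140 x 120 x 55 mm high, fixed; the black key module (70 x 120, 40 high) adjoins its side facing the robot, square key on the left half as the robot sees it, 110 mm before the bin's centre. Key top 54 mm above the bench when out, 44 fully in; z up, x towards the bin.
- bottle_key (a joint): Travel of that square key in m: 0 out, 0.010 fully in, grows downward. It resists with about 4 N of friction, has no spring and stays where it is left; may start up to 1.5 mm in.
- bottle_round (a joint): Travel in m of the small ROUND white key (16 mm across, top 49 mm above the bench) on the right half of the same module, 66 mm from the square key's centre: 0 out, 0.006 in; springs back. Not to be pressed.
- carton_key_top (a point): Top centre of the SQUARE key (34 mm) of the bin with two brown cartons (85 x 44 x 60 mm). Grey open bin 140 x 120 x 55 mm high, fixed; the black key module (70 x 120, 40 high) adjoins its side facing the robot, square key on the left half as the robot sees it, 110 mm before the bin's centre. Key top 54 mm above the bench when out, 44 fully in; z up, x towards the bin.
- carton_key (a joint): Travel of that square key in m: 0 out, 0.010 fully in, grows downward. It resists with about 4 N of friction, has no spring and stays where it is left; may start up to 1.5 mm in.
- carton_round (a joint): Travel in m of the small ROUND white key (16 mm across, top 49 mm above the bench) on the right half of the same module, 66 mm from the square key's centre: 0 out, 0.006 in; springs back. Not to be pressed.
- bar_key_top (a point): Top centre of the long bar key (70 mm along y, 28 along x) on the order terminal, a fixed black box 130 x 90 mm, 40 high, with a display 65 mm high at its far end (face 51 mm beyond the key's centre). It stands at the left or right end of the row of bins, a tape dispenser at the other. Key top 54 mm above the bench when out, 44 fully in; z up, x away from the robot.
- bar_key (a joint): Travel of the bar key in m: 0 out, 0.010 fully in, grows downward; about 4 N of friction, no spring, stays where it is left; may start up to 1.5 mm in.
- tape_roll: Roll of tape in its bin; loose, not to be moved. Origin at the centre of its underside, z up.
- bottle0: White bottle in its bin; loose, not to be moved. Origin at the centre of its underside, z up.
- bottle1: The other white bottle; loose, not to be moved. Origin at the centre of its underside, z up.
- carton0: Small carton in its bin; loose, not to be moved. Origin at the centre of its underside, z up.
- carton1: The other small carton; loose, not to be moved. Origin at the centre of its underside, z up.
- glue: Bystander: slim white glue bottle, 30 mm across, 100 mm high, standing between two bins; loose, not to be moved. Origin at the centre of its underside, z up.
- marker: Bystander: thick black marker standing on end, 24 mm across, 100 mm high, between two bins; loose, not to be moved. Origin at the centre of its underside, z up.
- stapler: Bystander: stapler 130 x 35 x 37 mm, on the robot's side of the bins; loose, not to be moved. Origin at the centre of its underside, z up.
- label_roll: Bystander: roll of blank labels, 60 mm across, 40 mm high, on the robot's side of the bins; loose, not to be moved. Origin at the centre of its underside, z up.
- mug: Bystander: blue mug, 76 mm across, 90 mm high, behind the bins; loose, not to be moved. Origin at the centre of its underside, z up.
- jar: Bystander: amber jar, 66 mm across, 90 mm high, behind the bins; loose, not to be moved. Origin at the centre of its underside, z up.
- tape_measure: Bystander: tape measure 65 x 40 x 60 mm, on the robot's side of the bins; loose, not to be moved. Origin at the centre of its underside, z up.

How it is judged (in metres and radians):
On the way, in this order (a step that is already met when the one before it is completed fails the run):
1. the tape bin's square key is in (value of joint tape_key above 0.008 m), for 0.1 s.
2. then the bottle bin's square key is in (value of joint bottle_key above 0.008 m), for 0.1 s.
3. then the terminal's bar key is in (value of joint bar_key above 0.008 m), for 0.1 s.
At the end, for the whole second after the job is handed in: The tape bin's and the bottle bin's square keys and the bar key are in by more than 8 of their 10 mm; the carton bin's square key is in by less than 4 mm and the round keys by less than 3 mm; every loose thing is within 30 mm of its start and within 0.3 rad of upright (value of joint each of tape_key, bottle_key, bar_key above 0.008 m and value of joint carton_key below 0.004 m and value of joint each of tape_round, bottle_round, carton_round below 0.003 m and distance of each of tape_roll, bottle0, bottle1, carton0, carton1, glue, marker, stapler, label_roll, mug, jar, tape_measure from where it was at the start of the episode below 0.03 m and angle between each of tape_roll, bottle0, bottle1, carton0, carton1, glue, marker, stapler, label_roll, mug, jar, tape_measure's own z axis and vertical below 0.3 rad); the robot touches nothing.
It fails at once if the bottle bin's key pushed before the tape bin's (value of joint bottle_key above 0.005 m and value of joint tape_key below 0.008 m).
It fails at once if the bar key pushed before both bin keys (value of joint bar_key above 0.005 m and value of joint any of tape_key, bottle_key below 0.008 m).
It fails at once if the carton bin's key or a round key pressed (not (value of joint carton_key below 0.004 m) or not (value of joint tape_round below 0.003 m) or not (value of joint bottle_round below 0.003 m) or not (value of joint carton_round below 0.003 m)).
It fails at once if stock or a bystander lifted, carried, shoved (30 mm) or tipped (0.3 rad) (not (distance of each of tape_roll, bottle0, bottle1, carton0, carton1, glue, marker, stapler, label_roll, mug, jar, tape_measure from where it was at the start of the episode below 0.03 m) or not (angle between each of tape_roll, bottle0, bottle1, carton0, carton1, glue, marker, stapler, label_roll, mug, jar, tape_measure's own z axis and vertical below 0.3 rad)).
It also fails if it takes over 48 s, if anything falls off the work surface, if the arm or the gripper's body presses on something with over 40 N, if the wrist force passes 120 N, or if a joint passes its speed limit or range.

### The arm

A 7-joint arm with a two-finger parallel gripper is mounted at the origin on the work surface. World frame = base frame: x ahead of the robot, y to its left, z up, the work surface at z = 0. Lengths are in mm, angles in rad, forces in N, time in s.
With the tool pointing down it reaches from about 350 to 900 mm from the base axis. Payload 19.9 kg.
Tool frame: the origin (TCP) lies on the centre line of the jaws, within the pads' length; the fingertips stand robot.tip_extent ahead of it and the grasp point (between the pads) lies 3 mm ahead of it (robot.tip_extent is the distance from the TCP to the fingertips, in mm); x points along the fingers, y is the direction in which the jaws open and shut, and the axes are right-handed (so a half turn about x gives the same grasp; the last joint's range is limited). The gripper opens to 94 mm and grips with 3 to 60 N. Pads are 16 mm wide; open, the fingers measure 119 mm over their backs; the gripper's body (75 mm by 177 mm) begins 78 mm behind the grasp point.
Start: joints at [1.089, 0.417, -0.01, 1.614, 0.005, 1.111, -0.053], TCP at [266.655, -565.238, 205.325] pointing down, gripper open.
Joint ranges: [-2.81, 2.81], [-0.39, 2.02], [-1.27, 1.25], [0.06, 2.57], [-1.19, 4.33], [0.19, 2], [-2.82, 2.82]. Speed limits (rad/s): [1.89, 1.89, 2.39, 2.39, 3.01, 3.01, 3.01].

### API

Orientations are given as a unit quaternion [x, y, z, w].
In Python, from plant import readout, imaging, close_job, robot gives the robot as it stands.
- The arm moves only by the tool apply_moves, never from a script. Its argument "increments" is a list of rows, each an object with "linear": the shift along the tool's x, y, z scaled (see below), a list of three; "rot": the turn, a rotation vector about the tool's x, y, z scaled (see below), a list of three. A call has 1 to 5 rows; each row shifts and turns the commanded pose from where the row before left it, along the tool's axes as they then stand; what a row does not reach is not made up. The controller multiplies each number of a shift by 50 mm and each number of a turn by 0.15 rad. A row lasts 1/8 s, in which the tool goes at most 62.5 mm and 10.7 degrees, less where a joint would pass 70% of its speed; a pose out of reach is approached as far as the arm can. A call with a number of a shift or a turn outside -1 to 1 is refused whole. A call with a gripper value outside its range is refused whole. "jaw" is the opening, from -1 (shut) to 1 (fully open), set as the call begins (left out, the last holds). The fingers move at their own pace and stop on an object; "squeeze" is the grip in N (left out, the last holds). Time passes only in rows, so rows that do not move let the fingers close. It gives the time, the measured TCP pose, the force and the opening at its end, in the units of the state.
- readout.read_state(): the state, without advancing time (a new reading comes with each control period).
- imaging.camera(name): name is "scene" or "top"; returns the picture (480x640x3 uint8, red, green, blue); there is no depth.
- imaging.get_calibration(name): a dict with "fx", "fy", "cx", "cy" (pixels), "rvec" (rotation vector, rad) and "tvec" (3), from world to camera coordinates, as OpenCV has them. Camera axes: x right, y down, z forward; pixel columns grow to the right and rows downward; lengths in mm; the calibration is good to about 2 mm. A picture is of the moment at which its call begins. get_calibration takes no time and is no camera call.
- close_job(): hands the job in, once; it reports no verdict.
The state is a dict: "clock": time; "joint_positions": joint angles; "joint_velocities": joint speeds; "effort": joint torques, N m; "tool_pos": TCP position; "ee_rot": TCP orientation; "contact_force": force on the tool from outside, world axes, zero at the start; "torque": the same for the moment, N m; "grip_width": finger opening in mm.
Only numpy, scipy, OpenCV 4.12 (cv2) and the standard library are available. Lean on these libraries where they do the work, as an engineer would, in place of code of your own. Each camera call takes 0.05 s, during which the arm holds its last target.

## Working session

There is one attempt and no reset: what is moved stays moved. The work goes in short steps, Python scripts to look and compute and a tool call to move; the robot and the scene stay as the last step left them, time stands still between calls to the robot, and variables do not carry over. Pictures are saved under pics/ and viewed, and the job is handed in when it is done.

Besides the shell and the picture viewer there is one more tool, called after "Call:" as name([rows], argument=value, ...), one row to a line, values as JSON. apply_moves: Moves the arm, as the interface text tells. Its arguments: {"type":"object","properties":{"increments":{"type":"array"},"jaw":{"type":"number"},"squeeze":{"type":"number"}},"required":["increments"]}

```bash
mkdir -p pics; ls
python3 - <<'E'
from plant import readout, imaging, robot
import cv2
print(readout.read_state()); print(robot.tip_extent)
for n in("scene","top"):
    im=imaging.camera(n); cv2.imwrite(f"pics/{n}0.png",im[:,:,::-1]); print(n,imaging.get_calibration(n))
E
```

```text
pics
{'clock': 0.0, 'joint_positions': array([ 1.0884668 ,  0.41797997, -0.01030177,  1.61414253,  0.00472095,
        1.11072741, -0.05301441]), 'joint_velocities': array([ 0.00031977, -0.00172181,  0.00069679,  0.00089148,  0.00039526,
        0.00050735,  0.00115293]), 'effort': array([-5.62339865e-04, -8.51243091e+01,  6.38067182e-01, -4.25987148e+01,
       -4.88833815e-02,  1.86630740e-02,  1.42914819e-04]), 'tool_pos': array([ 266.50419525, -564.92016426,  204.73487008]), 'ee_rot': array([-0.689866  , -0.1550139 ,  0.69013273, -0.15418304]), 'contact_force': array([ 0.05508983, -0.83604416, -0.32346708]), 'torque': array([-0.01622478,  0.00229779, -0.01658236]), 'grip_width': 94.06839629598959}
22.0
scene {'fx': 531.6824702623803, 'fy': 531.6824702623803, 'cx': 319.0651183549194, 'cy': 231.10389374079628, 'rvec': array([ 1.68414959,  2.01813291, -0.71076844]), 'tvec': array([ 121.87793087, -414.84022228, 1516.18929985])}
top {'fx': 547.4462560621517, 'fy': 547.4462560621517, 'cx': 325.86495615928095, 'cy': 230.8688980530894, 'rvec': array([ 2.13591491, -2.1736841 ,  0.14613738]), 'tvec': array([   9.58067184,  597.26660779, 1137.94038766])}
```

View pics/scene0.png

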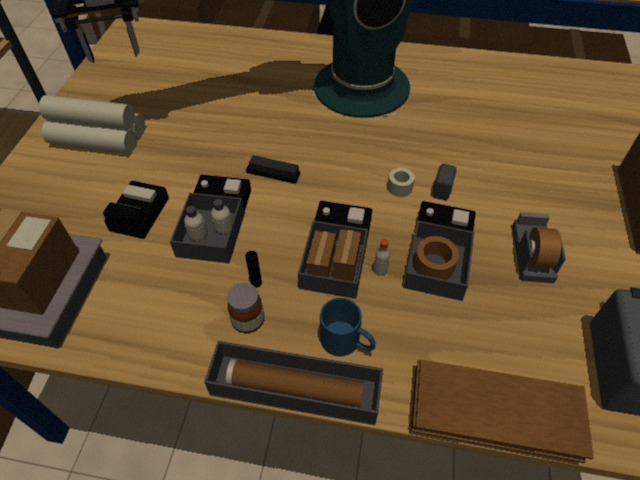

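View pics/top0.png

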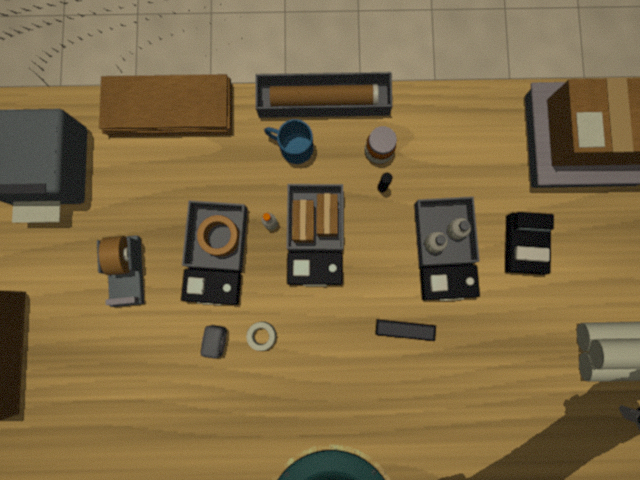

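The top view shows the key modules: tape square key near (195,285), carton (301,268), bottle (439,283), with round keys right of each. The bar key is at (532,254), on the right. The scene view shows the same row mirrored, with tape at (460,217), bottle (232,186) and bar (145,192).

```bash
cat > h.py <<'E'
import numpy as np, cv2
from plant import imaging
def ray(n,uv,z):
    c=imaging.get_calibration(n);R=cv2.Rodrigues(c["rvec"])[0];t=c["tvec"]
    o=-R.T@t; d=R.T@np.array([(uv[0]-c["cx"])/c["fx"],(uv[1]-c["cy"])/c["fy"],1])
    return o+d*(z-o[2])/d[2]
def proj(n,p):
    c=imaging.get_calibration(n);K=np.array([[c["fx"],0,c["cx"]],[0,c["fy"],c["cy"]],[0,0,1]])
    return cv2.projectPoints(np.array([p],float),c["rvec"],c["tvec"],K,None)[0].ravel()
def blobs(im,box,thr=125):
    x0,y0,x1,y1=box; s=im[y0:y1,x0:x1].astype(int)
    m=((s.min(2)>thr)&(s.max(2)-s.min(2)<60)).astype(np.uint8)
    n,l,st,ce=cv2.connectedComponentsWithStats(m)
    out=[]
    for i in range(1,n):
        if st[i,4]>12:
            ys,xs=np.where(l==i); r=cv2.minAreaRect(np.c_[xs,ys].astype(np.float32))
            out.append((ce[i]+[x0,y0],st[i,4],r[1],r[2]))
    return out
E
python3 - <<'E'
from h import *
B={"top":{"tape":(182,268,242,305),"carton":(287,251,344,286),"bottle":(421,265,479,300),"bar":(506,240,553,268)},
"scene":{"tape":(418,203,476,231),"carton":(315,202,373,228),"bottle":(192,176,250,200),"bar":(118,180,170,208)}}
for n in B:
    im=cv2.imread(f"pics/{n}0.png")
    for k,b in B[n].items():
        for c,a,wh,ang in blobs(im,b): print(n,k,c.round(1),a,np.round(wh,1),round(ang),ray(n,c,54).round(1),ray(n,c,49)[:2].round(1))
E
```

```text
top tape [194.6 285.2] 200 [14. 14.] 90 [485.4 276.1  54. ] [485.6 277.3]
top tape [226.5 287.4] 33 [6. 5.] 90 [479.6 209.4  54. ] [479.8 210.3]
top carton [300.9 267.4] 210 [14. 14.] 90 [518.7  53.   54. ] [519.   53.2]
top carton [332.2 267.6] 35 [5. 6.] 90 [517.2 -12.8  54. ] [517.6 -12.9]
top bottle [438.9 282.5] 201 [14.2 14.2] 85 [ 482. -236.   54.] [ 482.2 -237. ]
top bottle [469.7 280.7] 28 [5. 5.] 90 [ 484.7 -300.9   54. ] [ 484.9 -302.2]
top bar [532.7 253.2] 329 [30.8 11. ] 4 [ 540.1 -437.1   54. ] [ 540.5 -439. ]
```

Run:
```python
import cv2,numpy as np
a=cv2.imread("pics/top0.png"); s=cv2.imread("pics/scene0.png")
cr=[a[255:315,170:250],a[240:300,280:360],a[255:315,415:495],a[205:285,490:570][:60],s[195:240,410:490],s[170:215,185:265],s[175:220,110:190]]
o=np.zeros((600,800,3),np.uint8);
for i,c in enumerate(cr):
    c=cv2.resize(c,None,fx=3.2,fy=3.2,interpolation=cv2.INTER_NEAREST)[:196]; y,x=(i//3)*200,(i%3)*266; o[y:y+c.shape[0],x:x+256]=c
cv2.imwrite("pics/crops.png",o)
```

```text
(no output)
```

View pics/crops.png

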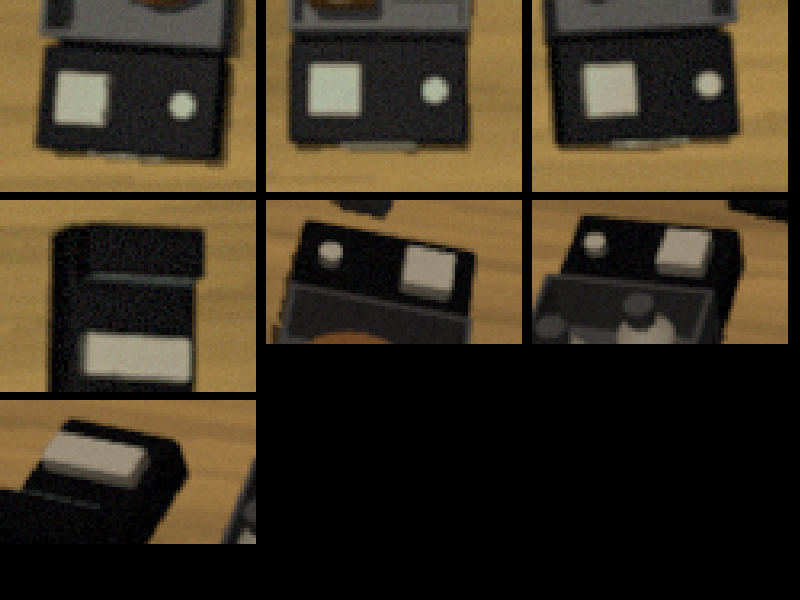

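```bash
cat >> h.py <<'E'
def plan(p,tip=None):
    from plant import readout
    from scipy.spatial.transform import Rotation as Ro
    s=readout.read_state(); R=Ro.from_quat(s["ee_rot"]).as_matrix()
    d=np.array(p)-s["tool_pos"]
    print("t",s["clock"],"pos",s["tool_pos"].round(1),"axes x,y,z:",R.T.round(3).tolist(),"units",(R.T@d/50).round(2),"F",s["contact_force"].round(1),"g",round(s["grip_width"],1))
    Rd=np.array([[0,0,1],[0,1,0],[-1,0,0]]) if R[1,1]>0 else np.array([[0,0,-1],[0,-1,0],[-1,0,0]])
    print("rotvec to aligned /0.15",(Ro.from_matrix(R.T@Rd).as_rotvec()/0.15).round(2))
    return R
E
python3 - <<'E'
from h import *
R=plan([485,276,150])
# cross-check: scene projections of the key tops
im=cv2.imread("pics/scene0.png")
for p in ([485.4,276.1,54],[482,-236,54],[540.1,-437.1,54]):
    q=proj("scene",p); print(q.round(1)); cv2.circle(im,tuple(np.round(q).astype(int)),2,(0,0,255),-1)
o=np.hstack([cv2.resize(im[180:230,100:270],None,fx=2.3,fy=2.3),cv2.resize(im[180:230,400:570],None,fx=2.3,fy=2.3)])
cv2.imwrite("pics/chk.png",o)
E
```

```text
t 0.1 pos [ 266.5 -565.   204.8] axes x,y,z: [[-0.001, 0.001, -1.0], [0.427, -0.904, -0.001], [-0.904, -0.427, 0.0]] units [  1.11 -13.35 -11.13] F [ 0.1 -0.8 -0.3] g 94.1
rotvec to aligned /0.15 [2.94 0.   0.01]
[460.6 214.3]
[231.8 183. ]
[138.4 190.2]
```

View pics/chk.png

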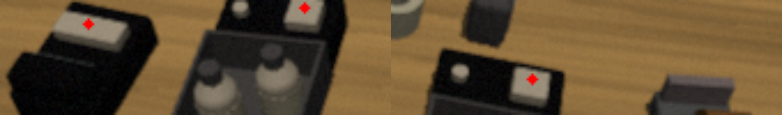

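Call:
apply_moves([
  {"linear": [0,0,0],"rot": [0.98,0,0]},
  {"linear": [0,0,0],"rot": [0.98,0,0]},
  {"linear": [0,0,0],"rot": [0.98,0,0]},
  {"linear": [0,-0.9,-0.4],"rot": [0,0,0]},
  {"linear": [0,-0.9,-0.4],"rot": [0,0,0]},
], jaw=-1, squeeze=10)

```text
clock: 0.72
tool_pos: [306.9, -473.9, 204.8]
ee_rot: [-0.707, 0.0, 0.707, 0.001]
contact_force: [1.7, 0.5, 0.9]
grip_width: 47.4
```

```bash
python3 -c "
from h import *
plan([485,276,150])"
```

```text
t 0.725 pos [ 306.9 -473.9  204.8] axes x,y,z: [[-0.001, 0.001, -1.0], [-0.001, -1.0, -0.001], [-1.0, 0.001, 0.001]] units [  1.1  -15.    -3.55] F [1.7 0.5 0.9] g 47.4
rotvec to aligned /0.15 [-0.01  0.    0.  ]
```

Call:
apply_moves([
  {"linear": [0,-0.9,-0.4],"rot": [0,0,0]},
  {"linear": [0,-0.9,-0.4],"rot": [0,0,0]},
  {"linear": [0,-0.9,-0.4],"rot": [0,0,0]},
  {"linear": [0,-0.9,-0.4],"rot": [0,0,0]},
  {"linear": [0,-0.9,-0.4],"rot": [0,0,0]},
])

```text
clock: 1.35
tool_pos: [407.0, -248.7, 205.3]
ee_rot: [-0.707, 0.0, 0.707, 0.0]
contact_force: [1.1, 0.7, -0.7]
grip_width: 0.8
```

Call:
apply_moves([
  {"linear": [0,-0.9,-0.3],"rot": [0,0,0]},
  {"linear": [0,-0.9,-0.3],"rot": [0,0,0]},
  {"linear": [0,-0.9,-0.3],"rot": [0,0,0]},
  {"linear": [0,-0.9,-0.3],"rot": [0,0,0]},
  {"linear": [0,-0.9,-0.3],"rot": [0,0,0]},
])

```text
clock: 1.98
tool_pos: [481.9, -23.8, 205.3]
ee_rot: [-0.707, 0.0, 0.707, 0.0]
contact_force: [0.2, -0.5, 0.5]
grip_width: 0.4
```

Call:
apply_moves([
  {"linear": [0,-0.9,0],"rot": [0,0,0]},
  {"linear": [0,-0.9,0],"rot": [0,0,0]},
  {"linear": [0,-0.9,0],"rot": [0,0,0]},
  {"linear": [0,-0.9,0],"rot": [0,0,0]},
  {"linear": [0,-0.9,0],"rot": [0,0,0]},
])

```text
clock: 2.6
tool_pos: [481.5, 201.0, 205.2]
ee_rot: [-0.707, 0.0, 0.707, 0.0]
contact_force: [0.2, 0.0, 1.0]
grip_width: 0.4
```

```bash
python3 -c "
from h import *
plan([485,276,86])"
```

```text
t 2.6 pos [481.5 201.  205.2] axes x,y,z: [[-0.0, -0.0, -1.0], [-0.0, -1.0, 0.0], [-1.0, 0.0, 0.0]] units [ 2.38 -1.5  -0.07] F [0.2 0.  1. ] g 0.4
rotvec to aligned /0.15 [-0.  0. -0.]
```

Call:
apply_moves([
  {"linear": [0,-0.75,-0.07],"rot": [0,0,0]},
  {"linear": [0,-0.75,0],"rot": [0,0,0]},
  {"linear": [0.7,0,0],"rot": [0,0,0]},
  {"linear": [0.7,0,0],"rot": [0,0,0]},
  {"linear": [0.7,0,0],"rot": [0,0,0]},
])

```text
clock: 3.22
tool_pos: [485.1, 274.6, 99.1]
ee_rot: [-0.707, 0.0, 0.707, -0.0]
contact_force: [0.2, 0.4, 0.6]
grip_width: 0.3
```

```bash
python3 -c "
from h import *
plan([485,276,86])
im=imaging.camera('scene');cv2.imwrite('pics/s1.png',cv2.resize(im[100:340,330:650,::-1],None,fx=2.4,fy=2.4))
"
```

```text
t 3.225 pos [485.1 274.6  99.1] axes x,y,z: [[-0.0, -0.0, -1.0], [-0.0, -1.0, 0.0], [-1.0, 0.0, 0.0]] units [ 0.26 -0.03  0.  ] F [0.2 0.4 0.6] g 0.3
rotvec to aligned /0.15 [-0.  0. -0.]
```

View pics/s1.png

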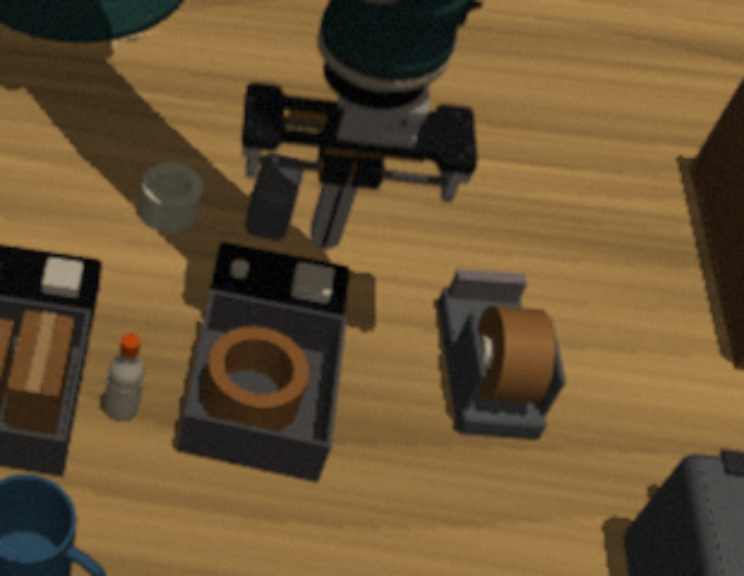

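The shut fingers stand directly above the tape bin's square key (around pixel 315,270 in this crop), and nothing has moved. I'll go down in small steps.

Call:
apply_moves([
  {"linear": [0.2,0,0],"rot": [0,0,0]},
  {"linear": [0.22,0,0],"rot": [0,0,0]},
  {"linear": [0.08,0,0],"rot": [0,0,0]},
  {"linear": [0.06,0,0],"rot": [0,0,0]},
  {"linear": [0.06,0,0],"rot": [0,0,0]},
])

```text
clock: 3.9
tool_pos: [485.5, 274.8, 69.6]
ee_rot: [0.707, 0.0, -0.707, -0.0]
contact_force: [0.3, 0.6, -0.5]
grip_width: 0.1
```

Call:
apply_moves([
  {"linear": [0.04,0,0],"rot": [0,0,0]},
  {"linear": [0.03,0,0],"rot": [0,0,0]},
  {"linear": [0.02,0,0],"rot": [0,0,0]},
])

```text
clock: 4.28
tool_pos: [485.3, 274.7, 64.8]
ee_rot: [-0.707, 0.0, 0.707, 0.0]
contact_force: [0.2, -0.4, -0.8]
grip_width: 0.6
```

```bash
python3 -c "
from h import *
plan([485,276,86])
im=imaging.camera('scene');a=cv2.resize(im[150:290,390:530,::-1],None,fx=2.8,fy=2.8)
im=imaging.camera('top');b=cv2.resize(im[200:340,130:270,::-1],None,fx=2.8,fy=2.8)
cv2.imwrite('pics/s2.png',np.hstack([a,b]))
"
```

```text
t 4.275 pos [485.3 274.7  64.8] axes x,y,z: [[-0.0, 0.0, -1.0], [-0.0, -1.0, -0.0], [-1.0, 0.0, 0.0]] units [-0.42 -0.03  0.01] F [ 0.2 -0.4 -0.8] g 0.6
rotvec to aligned /0.15 [-0.  0.  0.]
```

View pics/s2.png

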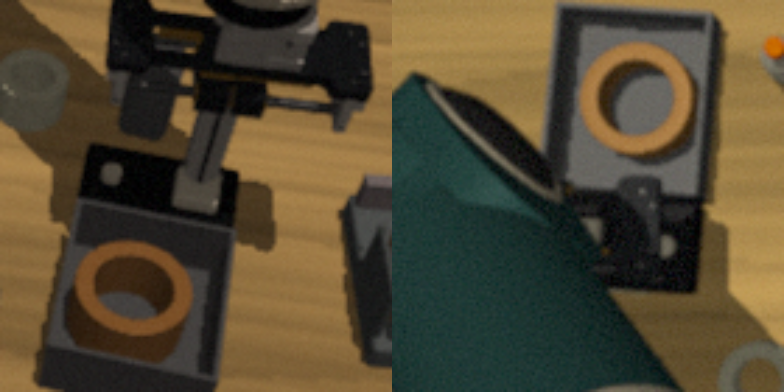

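The fingertips look right on or just above the key, but no force reads yet, so I'll keep going in 1 mm steps.

Call:
apply_moves([
  {"linear": [0.02,0,0],"rot": [0,0,0]},
  {"linear": [0.02,0,0],"rot": [0,0,0]},
])

```text
clock: 4.62
tool_pos: [485.3, 274.7, 62.8]
ee_rot: [0.707, -0.0, -0.707, -0.0]
contact_force: [-0.1, -0.5, -0.1]
grip_width: 0.1
```

Call:
apply_moves([
  {"linear": [0.02,0,0],"rot": [0,0,0]},
])

```text
clock: 4.75
tool_pos: [485.3, 274.8, 61.8]
ee_rot: [0.707, -0.0, -0.707, -0.0]
contact_force: [0.8, -0.5, 0.3]
grip_width: 0.5
```

Call:
apply_moves([
  {"linear": [0.02,0,0],"rot": [0,0,0]},
])

```text
clock: 4.88
tool_pos: [485.3, 274.7, 60.8]
ee_rot: [-0.707, 0.0, 0.707, 0.0]
contact_force: [-0.9, 0.9, 0.2]
grip_width: 0.6
```

```bash
python3 -c "
from h import *
from plant import robot
print([x for x in dir(robot) if x[0]!='_'], robot.tip_extent)
plan([485,276,86])
im=imaging.camera('scene');a=im[190:250,420:500,::-1]
o=cv2.imread('pics/scene0.png')[190:250,420:500]
cv2.imwrite('pics/s3.png',cv2.resize(np.hstack([o,a]),None,fx=5,fy=5))
"
```

```text
['IKError', 'tip_extent'] 22.0
t 4.875 pos [485.3 274.7  60.8] axes x,y,z: [[-0.0, 0.0, -1.0], [-0.0, -1.0, -0.0], [-1.0, 0.0, 0.0]] units [-0.5  -0.03  0.01] F [-0.9  0.9  0.2] g 0.6
rotvec to aligned /0.15 [-0.  0.  0.]
```

View pics/s3.png

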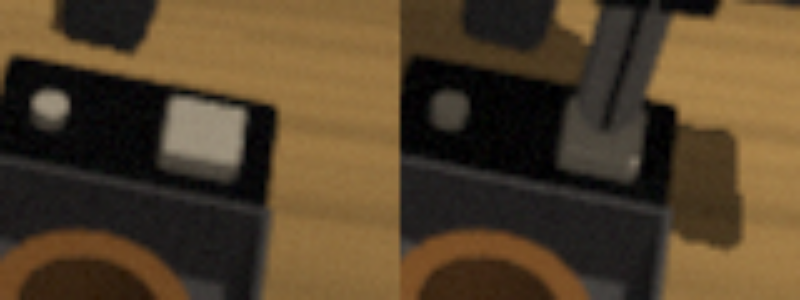

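```bash
python3 -c "
from h import *
for z in (38.8,44,50,54,58,62): print(z,proj('scene',[485.3,274.7,z]).round(1),proj('scene',[493.3,274.7,z]).round(1))
im=imaging.camera('scene')
for i in range(196,228): print(i,im[i,452:474].sum(1)//3)
"
```

```text
38.8 [458.6 218.7] [458.5 221.5]
44 [459.  217.2] [459. 220.]
50 [459.6 215.4] [459.5 218.2]
54 [460.  214.2] [459.9 217. ]
58 [460.3 213. ] [460.3 215.8]
62 [460.7 211.8] [460.6 214.6]
196 [ 54  55  78  99 109 117  97  49  48  54  55  55  54  44  15  26  48  50
  57  56  60  88]
197 [ 50  52  57  53  86 107  77  46  49  51  54  57  52  37  17  38  53  52
  55  55  66  95]
198 [ 57  59  52  56  76  91  69  47  56  55  55  54  50  28  23  48  53  55
  57  57  80 110]
199 [ 53  58  55  55  55  53  42  46  55  51  57  53  44  20  26  50  57  53
  58  59  96 122]
200 [ 51  57  55  56  51  45  45  50  53  54  50  50  37   6  37  53  55  56
  52  67 105 120]
201 [ 51  54  54  53  52  45  42  54  53  52  53  50  29  18  42  54  56  55
  55  87 117 122]
202 [ 56  56  53  56  52  42  47  57  58  58  56  43  24  31  52  54  52  57
  62  95 122 121]
203 [ 58  57  57  56  48  46  48  55  54  54  56  38  11  40  55  55  56  55
  72  98 119 123]
204 [ 57  58  56  56  52  48  53  53  56  56  50  34  11  42  58  56  53  60
  89 114 118 119]
205 [ 52  57  54  53  48  46  52  52  55  56  43  24  31  4
[... 1034 characters left out ...]
0 69 72 71 52 10  0  5  8  8]
219 [56 69 74 72 71 70 72 71 71 68 68 72 67 73 67 68 44  7  4  7  6  5]
220 [57 69 77 79 71 75 75 73 75 73 69 70 72 71 68 62 35  0  0  2  6  3]
221 [62 66 68 69 71 73 73 77 71 73 74 76 73 71 86 86 28  0  4  3  1  9]
222 [ 63  65  64  62  65  65  66  65  68  70  75  73  76  82 107 105  28   4
   7   3   0   4]
223 [45 52 58 62 65 66 68 65 66 64 63 66 64 75 93 71  8  9  2  8  0 10]
224 [ 8 21 38 43 51 53 54 61 63 67 66 66 63 72 70 54 12 10  7 18  9  6]
225 [ 9  6  7 10  2 13 23 33 42 48 51 57 59 64 58 30  7  7  9  7  4  9]
226 [ 8 11  8  4 15 10  8  4  6 14 13 26 39 41 31 16  4 10 12 13  7 17]
227 [42 38 31 21 17 11  9  9  8 10 10 14  6  7  7 12  6 10 14 10 10 25]
```

The key is still fully out: its front face looks the same as before. The finger's lower edge is at row 216, which puts it near z = 57, so the real fingertips are higher than the stated extent implies. I'll keep going down until I feel force.

Call:
apply_moves([
  {"linear": [0.02,0,0],"rot": [0,0,0]},
  {"linear": [0.02,0,0],"rot": [0,0,0]},
])

```text
clock: 5.22
tool_pos: [485.3, 274.7, 58.8]
ee_rot: [-0.707, 0.0, 0.707, 0.0]
contact_force: [0.1, -0.1, 0.4]
grip_width: 0.3
```

Call:
apply_moves([
  {"linear": [0.02,0,0],"rot": [0,0,0]},
  {"linear": [0.02,0,0],"rot": [0,0,0]},
])

```text
clock: 5.48
tool_pos: [485.3, 274.7, 56.8]
ee_rot: [-0.707, 0.0, 0.707, 0.0]
contact_force: [0.3, 0.0, -0.4]
grip_width: 0.6
```

Call:
apply_moves([
  {"linear": [0.02,0,0],"rot": [0,0,0]},
])

```text
clock: 5.6
tool_pos: [485.3, 274.7, 55.8]
ee_rot: [-0.707, 0.0, 0.707, 0.0]
contact_force: [0.2, -0.2, -0.0]
grip_width: 0.1
```

```bash
python3 -c "
from h import *
im=imaging.camera('scene');a=im[190:250,420:500,::-1]
o=cv2.imread('pics/scene0.png')[190:250,420:500]
cv2.imwrite('pics/s4.png',cv2.resize(np.hstack([o,a]),None,fx=5,fy=5))
print(im[205:228,456:462].sum(2)//3)
"
```

```text
[[48 50 55 53 53 53]
 [45 48 57 52 53 52]
 [43 50 53 53 52 52]
 [44 53 58 52 56 43]
 [51 55 54 54 57 42]
 [48 57 55 53 54 35]
 [50 48 53 56 47 33]
 [52 49 57 57 46 25]
 [55 56 50 52 41 15]
 [54 55 55 52 34 12]
 [56 55 54 50 24 30]
 [63 57 53 39 15 34]
 [71 64 60 44 33 46]
 [67 71 67 64 59 66]
 [70 72 71 72 71 74]
 [76 72 76 74 75 74]
 [70 72 71 77 72 77]
 [63 67 65 69 68 71]
 [64 64 67 67 67 67]
 [45 50 55 61 63 67]
 [14  7 20 38 42 48]
 [ 6  7  3  5  0  4]
 [18 11 13  9  5  8]]
```

View pics/s4.png

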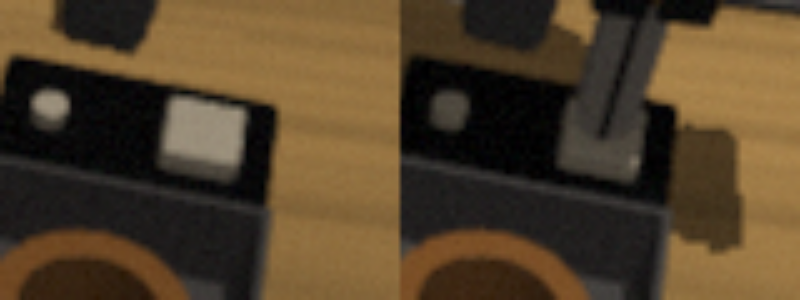

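The finger moved about 1.6 rows and is now about to touch, and the key hasn't moved.

Call:
apply_moves([
  {"linear": [0.02,0,0],"rot": [0,0,0]},
])

```text
clock: 5.78
tool_pos: [485.3, 274.7, 54.8]
ee_rot: [-0.707, 0.0, 0.707, 0.0]
contact_force: [-0.4, -0.1, 0.4]
grip_width: 0.2
```

Call:
apply_moves([
  {"linear": [0.02,0,0],"rot": [0,0,0]},
])

```text
clock: 5.9
tool_pos: [485.3, 274.7, 53.8]
ee_rot: [-0.707, 0.0, 0.707, 0.0]
contact_force: [-0.6, 0.2, 0.7]
grip_width: 0.8
```

Call:
apply_moves([
  {"linear": [0.02,0,0],"rot": [0,0,0]},
])

```text
clock: 6.02
tool_pos: [485.4, 274.7, 52.9]
ee_rot: [0.707, -0.0, -0.707, -0.0]
contact_force: [-1.4, -0.2, 4.6]
grip_width: 0.7
```

Call:
apply_moves([
  {"linear": [0.02,0,0],"rot": [0,0,0]},
])

```text
clock: 6.15
tool_pos: [485.4, 274.8, 51.9]
ee_rot: [0.707, -0.0, -0.707, -0.0]
contact_force: [-1.1, -0.7, 3.4]
grip_width: 0.2
```

Call:
apply_moves([
  {"linear": [0.02,0,0],"rot": [0,0,0]},
])

```text
clock: 6.28
tool_pos: [485.4, 274.7, 50.9]
ee_rot: [0.707, -0.0, -0.707, -0.0]
contact_force: [-0.3, -1.0, 4.3]
grip_width: 0.2
```

Contact came at TCP z ≈ 53.3 with 4 N, so the real tips are level with the TCP and the stated 22 mm extent doesn't hold. I'll push on to the end stop, expected near 43–44.

Call:
apply_moves([
  {"linear": [0.03,0,0],"rot": [0,0,0]},
  {"linear": [0.03,0,0],"rot": [0,0,0]},
  {"linear": [0.03,0,0],"rot": [0,0,0]},
  {"linear": [0.03,0,0],"rot": [0,0,0]},
])

```text
clock: 6.78
tool_pos: [485.3, 274.7, 44.7]
ee_rot: [-0.707, 0.0, 0.707, 0.0]
contact_force: [-0.6, -0.9, 4.0]
grip_width: 0.4
```

Call:
apply_moves([
  {"linear": [0.02,0,0],"rot": [0,0,0]},
])

```text
clock: 6.9
tool_pos: [485.4, 274.8, 44.0]
ee_rot: [0.707, -0.0, -0.707, -0.0]
contact_force: [-4.6, -3.1, 20.9]
grip_width: 0.4
```

Call:
apply_moves([
  {"linear": [0.02,0,0],"rot": [0,0,0]},
])

```text
clock: 7.02
tool_pos: [485.5, 274.8, 43.8]
ee_rot: [0.707, -0.0, -0.707, -0.0]
contact_force: [-9.8, -7.4, 37.1]
grip_width: 0.7
```

The end stop shows as a force rise to 37 N at z ≈ 44. I'll back off and check the key.

Call:
apply_moves([
  {"linear": [-0.2,0,0],"rot": [0,0,0]},
  {"linear": [-0.8,0,0],"rot": [0,0,0]},
  {"linear": [-0.9,0,0],"rot": [0,0,0]},
  {"linear": [-0.9,0,0],"rot": [0,0,0]},
  {"linear": [0,0,0],"rot": [0,0,0]},
])

```text
clock: 7.65
tool_pos: [486.7, 275.6, 186.0]
ee_rot: [0.709, 0.001, -0.705, -0.001]
contact_force: [-0.3, 0.4, 0.0]
grip_width: 0.1
```

```bash
python3 -c "
from h import *
plan([482,-236,58])
im=imaging.camera('scene');cv2.imwrite('pics/scene2.png',im[:,:,::-1]);a=im[190:250,420:500,::-1]
o=cv2.imread('pics/scene0.png')[190:250,420:500]
cv2.imwrite('pics/s5.png',cv2.resize(np.hstack([o,a]),None,fx=5,fy=5))
"
```

```text
t 7.65 pos [486.7 275.6 186. ] axes x,y,z: [[0.005, 0.002, -1.0], [-0.0, -1.0, -0.002], [-1.0, 0.0, -0.005]] units [ 2.54 10.24  0.1 ] F [-0.3  0.4  0. ] g 0.1
rotvec to aligned /0.15 [-0.   -0.03  0.02]
```

View pics/s5.png

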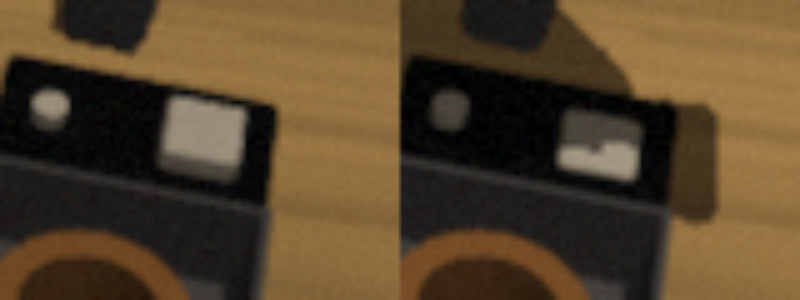

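The tape key is clearly down: its front face has gone and its top has dropped. The round key is untouched. Next I move to the bottle key, 10.24 units along tool y.

Call:
apply_moves([
  {"linear": [0,0.95,0.02],"rot": [0,0,0]},
  {"linear": [0,0.95,0.02],"rot": [0,0,0]},
  {"linear": [0,0.95,0.02],"rot": [0,0,0]},
  {"linear": [0,0.95,0.02],"rot": [0,0,0]},
  {"linear": [0,0.95,0],"rot": [0,0,0]},
])

```text
clock: 8.32
tool_pos: [480.5, 35.5, 181.8]
ee_rot: [-0.707, 0.0, 0.708, 0.0]
contact_force: [1.2, -0.4, -0.2]
grip_width: 0.8
```

Call:
apply_moves([
  {"linear": [0,0.95,0],"rot": [0,0,0]},
  {"linear": [0,0.95,0],"rot": [0,0,0]},
  {"linear": [0,0.95,0],"rot": [0,0,0]},
  {"linear": [0,0.95,0],"rot": [0,0,0]},
  {"linear": [0,0.95,0],"rot": [0,0,0]},
])

```text
clock: 8.95
tool_pos: [480.4, -201.7, 181.6]
ee_rot: [-0.706, -0.0, 0.708, 0.0]
contact_force: [0.1, -0.3, -0.3]
grip_width: 0.6
```

```bash
python3 -c "
from h import *
plan([482,-236,58])"
```

```text
t 8.95 pos [ 480.4 -201.7  181.6] axes x,y,z: [[-0.002, 0.001, -1.0], [-0.0, -1.0, -0.001], [-1.0, 0.0, 0.002]] units [ 2.47  0.69 -0.04] F [ 0.1 -0.3 -0.3] g 0.6
rotvec to aligned /0.15 [-0.    0.01  0.  ]
```

Call:
apply_moves([
  {"linear": [0,0.69,-0.04],"rot": [0,0,0]},
  {"linear": [0.8,0,0],"rot": [0,0,0]},
  {"linear": [0.8,0,0],"rot": [0,0,0]},
  {"linear": [0.5,0,0],"rot": [0,0,0]},
  {"linear": [0.2,0,0],"rot": [0,0,0]},
])

```text
clock: 9.57
tool_pos: [481.9, -234.2, 65.6]
ee_rot: [-0.706, -0.001, 0.708, 0.001]
contact_force: [0.9, 0.6, -0.4]
grip_width: 0.4
```

```bash
python3 -c "
from h import *
plan([482,-236,54])
im=imaging.camera('scene');a=im[150:220,180:280,::-1]
o=cv2.imread('pics/scene0.png')[150:220,180:280]
cv2.imwrite('pics/s6.png',cv2.resize(np.hstack([o,a]),None,fx=4,fy=4))
"
```

```text
t 9.575 pos [ 481.9 -234.2   65.6] axes x,y,z: [[-0.003, 0.002, -1.0], [-0.0, -1.0, -0.002], [-1.0, 0.0, 0.003]] units [ 0.23  0.04 -0.  ] F [ 0.9  0.6 -0.4] g 0.4
rotvec to aligned /0.15 [-0.    0.02  0.01]
```

View pics/s6.png

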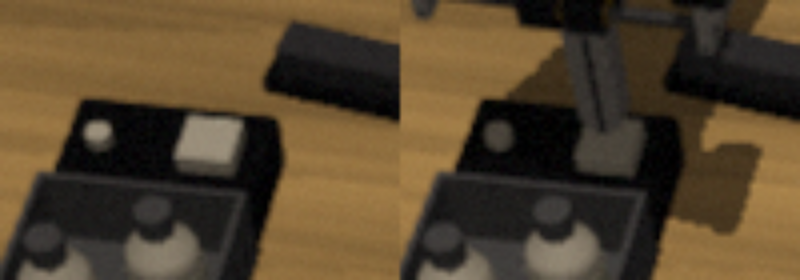

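The fingers are centred over the bottle bin's square key. The gripper's side part only overlaps the stapler in the view; it's well above it.

Call:
apply_moves([
  {"linear": [0.12,0.04,0],"rot": [0,0,0]},
  {"linear": [0.08,0,0],"rot": [0,0,0]},
  {"linear": [0.05,0,0],"rot": [0,0,0]},
  {"linear": [0.04,0,0],"rot": [0,0,0]},
])

```text
clock: 10.12
tool_pos: [483.4, -236.9, 53.5]
ee_rot: [0.707, -0.0, -0.707, -0.0]
contact_force: [-0.6, -0.7, 4.7]
grip_width: 0.3
```

Call:
apply_moves([
  {"linear": [0.03,0,0],"rot": [0,0,0]},
  {"linear": [0.03,0,0],"rot": [0,0,0]},
])

```text
clock: 10.38
tool_pos: [483.4, -236.9, 50.5]
ee_rot: [0.707, -0.0, -0.707, -0.0]
contact_force: [-0.4, 0.4, 4.9]
grip_width: 0.5
```

Call:
apply_moves([
  {"linear": [0.03,0,0],"rot": [0,0,0]},
  {"linear": [0.03,0,0],"rot": [0,0,0]},
  {"linear": [0.03,0,0],"rot": [0,0,0]},
  {"linear": [0.03,0,0],"rot": [0,0,0]},
])

```text
clock: 10.88
tool_pos: [483.4, -236.8, 44.3]
ee_rot: [0.707, -0.0, -0.707, -0.0]
contact_force: [0.4, -0.7, 4.0]
grip_width: 0.4
```

Call:
apply_moves([
  {"linear": [0.02,0,0],"rot": [0,0,0]},
])

```text
clock: 11.0
tool_pos: [483.5, -236.9, 43.9]
ee_rot: [0.707, -0.0, -0.707, 0.0]
contact_force: [-7.2, 3.1, 29.6]
grip_width: 0.8
```

Call:
apply_moves([
  {"linear": [0.02,0,0],"rot": [0,0,0]},
])

```text
clock: 11.12
tool_pos: [483.6, -236.9, 43.7]
ee_rot: [0.707, -0.0, -0.707, 0.0]
contact_force: [-12.5, 5.6, 46.7]
grip_width: 0.2
```

Call:
apply_moves([
  {"linear": [-0.2,0,0],"rot": [0,0,0]},
  {"linear": [-0.8,0,0],"rot": [0,0,0]},
  {"linear": [-0.9,0,0],"rot": [0,0,0]},
  {"linear": [-0.9,0,0],"rot": [0,0,0]},
  {"linear": [0,0,0],"rot": [0,0,0]},
])

```text
clock: 11.75
tool_pos: [484.5, -237.3, 185.3]
ee_rot: [0.709, -0.001, -0.706, 0.001]
contact_force: [0.3, 0.4, -0.6]
grip_width: 0.7
```

```bash
python3 -c "
from h import *
plan([540,-437,58])
im=imaging.camera('scene');a=im[150:220,180:280,::-1]
o=cv2.imread('pics/scene0.png')[150:220,180:280]
cv2.imwrite('pics/s7.png',cv2.resize(np.hstack([o,a]),None,fx=4,fy=4))
"
```

```text
t 11.75 pos [ 484.5 -237.3  185.3] axes x,y,z: [[0.004, -0.002, -1.0], [-0.0, -1.0, 0.002], [-1.0, 0.0, -0.004]] units [ 2.56  3.99 -1.1 ] F [ 0.3  0.4 -0.6] g 0.7
rotvec to aligned /0.15 [-0.   -0.03 -0.01]
```

View pics/s7.png

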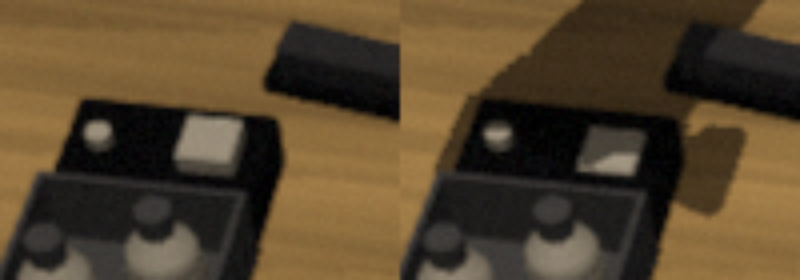

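The bottle key is in and the round key unchanged. Now over to the bar key.

Call:
apply_moves([
  {"linear": [0,0.8,-0.22],"rot": [0,0,0]},
  {"linear": [0,0.8,-0.22],"rot": [0,0,0]},
  {"linear": [0,0.8,-0.22],"rot": [0,0,0]},
  {"linear": [0,0.8,-0.22],"rot": [0,0,0]},
  {"linear": [0,0.8,-0.22],"rot": [0,0,0]},
])

```text
clock: 12.42
tool_pos: [537.9, -437.6, 180.3]
ee_rot: [-0.706, -0.001, 0.708, 0.001]
contact_force: [0.2, 0.3, 0.9]
grip_width: 0.4
```

Call:
apply_moves([
  {"linear": [0.8,0,0],"rot": [0,0,0]},
  {"linear": [0.8,0,0],"rot": [0,0,0]},
  {"linear": [0.5,0,0],"rot": [0,0,0]},
  {"linear": [0.2,0,0],"rot": [0,0,0]},
])

```text
clock: 12.92
tool_pos: [536.9, -435.8, 64.3]
ee_rot: [-0.706, -0.001, 0.708, 0.001]
contact_force: [-0.1, 0.2, -0.2]
grip_width: 0.6
```

```bash
python3 -c "
from h import *
plan([540,-437,54])
im=imaging.camera('scene');a=im[150:240,90:190,::-1]
o=cv2.imread('pics/scene0.png')[150:240,90:190]
cv2.imwrite('pics/s8.png',cv2.resize(np.hstack([o,a]),None,fx=4,fy=4))
"
```

```text
t 12.925 pos [ 536.9 -435.8   64.3] axes x,y,z: [[-0.003, 0.003, -1.0], [-0.0, -1.0, -0.003], [-1.0, 0.0, 0.003]] units [ 0.2   0.02 -0.06] F [-0.1  0.2 -0.2] g 0.6
rotvec to aligned /0.15 [-0.    0.02  0.02]
```

View pics/s8.png

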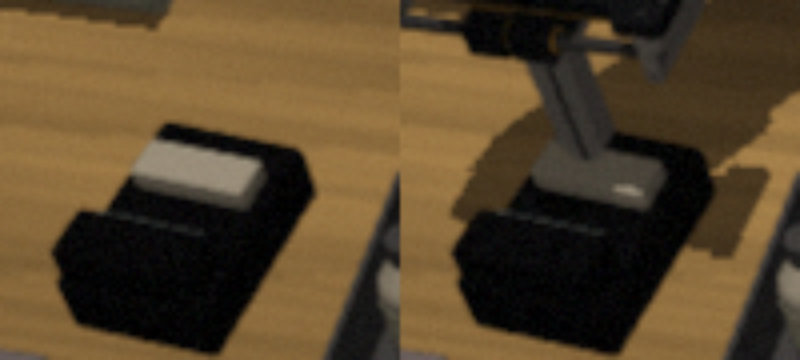

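The fingers are over the bar key, so I push it.

Call:
apply_moves([
  {"linear": [0.1,0,-0.06],"rot": [0,0,0]},
  {"linear": [0.07,0,0],"rot": [0,0,0]},
  {"linear": [0.05,0,0],"rot": [0,0,0]},
  {"linear": [0.04,0,0],"rot": [0,0,0]},
])

```text
clock: 13.48
tool_pos: [541.3, -436.9, 54.6]
ee_rot: [0.707, -0.0, -0.707, 0.0]
contact_force: [0.7, -0.4, 0.4]
grip_width: 0.3
```

Call:
apply_moves([
  {"linear": [0.04,0,0],"rot": [0,0,0]},
  {"linear": [0.03,0,0],"rot": [0,0,0]},
])

```text
clock: 13.72
tool_pos: [541.2, -436.9, 51.0]
ee_rot: [0.707, -0.0, -0.707, -0.0]
contact_force: [-0.6, 0.0, 3.3]
grip_width: 0.5
```

Call:
apply_moves([
  {"linear": [0.03,0,0],"rot": [0,0,0]},
  {"linear": [0.03,0,0],"rot": [0,0,0]},
  {"linear": [0.03,0,0],"rot": [0,0,0]},
  {"linear": [0.04,0,0],"rot": [0,0,0]},
])

```text
clock: 14.22
tool_pos: [541.3, -436.9, 44.3]
ee_rot: [0.707, -0.0, -0.707, -0.0]
contact_force: [-0.7, -0.3, 4.8]
grip_width: 0.8
```

Call:
apply_moves([
  {"linear": [0.02,0,0],"rot": [0,0,0]},
])

```text
clock: 14.35
tool_pos: [541.4, -436.9, 44.0]
ee_rot: [0.707, -0.0, -0.707, 0.0]
contact_force: [-5.2, 4.2, 21.8]
grip_width: 0.8
```

Call:
apply_moves([
  {"linear": [0.02,0,0],"rot": [0,0,0]},
])

```text
clock: 14.48
tool_pos: [541.4, -437.0, 43.9]
ee_rot: [0.707, -0.0, -0.707, 0.0]
contact_force: [-10.6, 7.3, 34.1]
grip_width: 0.3
```

Call:
apply_moves([
  {"linear": [-0.2,0,0],"rot": [0,0,0]},
  {"linear": [-0.8,0,0],"rot": [0,0,0]},
  {"linear": [-0.9,0,0],"rot": [0,0,0]},
  {"linear": [-0.9,0,0],"rot": [0,0,0]},
  {"linear": [0,0,0],"rot": [0,0,0]},
])

```text
clock: 15.1
tool_pos: [542.5, -437.7, 186.0]
ee_rot: [0.709, -0.001, -0.706, 0.001]
contact_force: [-0.0, -0.9, 0.0]
grip_width: 0.6
```

Call:
apply_moves([
  {"linear": [0,0,0.7],"rot": [0,0,0]},
  {"linear": [0,0,0.7],"rot": [0,0,0]},
  {"linear": [0,0,0.6],"rot": [0,0,0]},
  {"linear": [0,0,0],"rot": [0,0,0]},
])

```text
clock: 15.6
tool_pos: [438.9, -437.2, 181.7]
ee_rot: [-0.707, 0.001, 0.708, 0.001]
contact_force: [0.3, 0.8, 1.2]
grip_width: 0.4
```

```bash
python3 -c "
from h import *
plan([540,-437,54])
im=imaging.camera('scene');cv2.imwrite('pics/scene9.png',im[:,:,::-1])
im=imaging.camera('top');cv2.imwrite('pics/top9.png',im[:,:,::-1])
"
```

```text
t 15.6 pos [ 438.9 -437.2  181.7] axes x,y,z: [[-0.002, 0.0, -1.0], [-0.003, -1.0, -0.0], [-1.0, 0.003, 0.002]] units [ 2.55 -0.01 -2.03] F [0.3 0.8 1.2] g 0.4
rotvec to aligned /0.15 [-0.02  0.01  0.  ]
```

View pics/scene9.png

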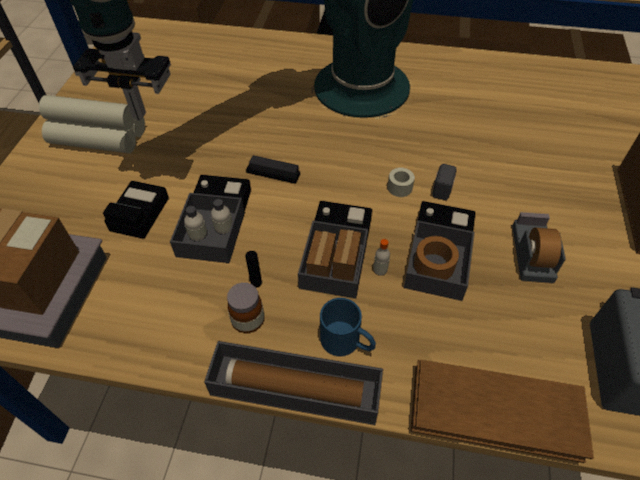

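View pics/top9.png

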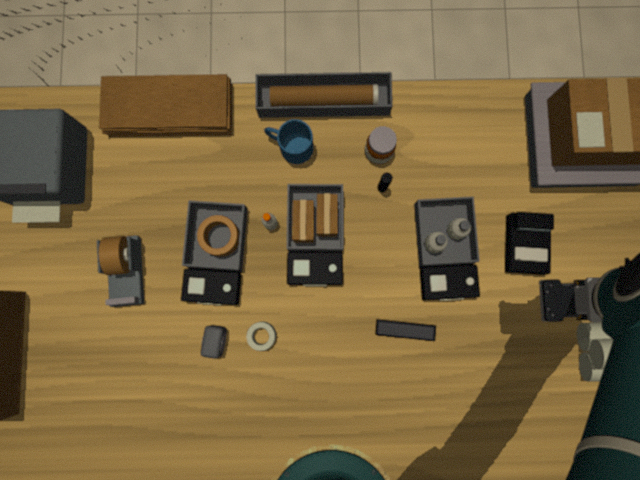

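The three target keys at (460,217), (232,187) and (139,194) in the scene view are flush. The carton key at (356,214) still stands out. All loose things are where they were at the start, and the arm is free.

```bash
python3 -c "
from plant import close_job
print(close_job())"
```

```text
the job is handed in; nothing more can be done
None
```

I pushed the tape bin's square key, then the bottle bin's square key, then the terminal's bar key, each down to its stop, and handed the job in at about 15.7 s.

- **Force:** each key slid at about 4 N. The force then rose to between 34 and 47 N at a TCP height of about 44 mm, which is the fully-in height.
- **Final pictures:** all three keys look flush, and the carton key still stands out. The round keys, the stock and the other loose things look the same as at the start. The arm hangs clear of everything, with force readings at noise level.
- **Disagreement:** the stated fingertip extent of 22 mm didn't match. The shut fingertips met the keys at about the TCP's own height, so I went down by force and picture instead.

I judged the end state by eye and by force, and hand-in gave no verdict.

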